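# Pack the eyepiece away and snap-hook the accessory case shut

### The arm

A 6-joint arm with a two-finger parallel gripper is mounted at the origin on the work surface. World frame = base frame: x ahead of the robot, y to its left, z up, the work surface at z = 0. Lengths are in mm, angles in rad, forces in N, time in s.
With the tool pointing down it reaches from about 350 to 875 mm from the base axis. Payload 4.2 kg.
Tool frame: the origin (TCP) lies at the very end of the fingers, on their centre line; the grasp point (between the pads) lies arm.grip_point_offset behind it (arm.grip_point_offset is the distance from the TCP to the grasp point, in mm); z points along the fingers, y is the line along which they close (so a half turn about z gives the same grasp; the last joint's range is limited). The gripper opens to 85 mm and grips with 20 to 120 N. Pads are 22 mm wide; open, the fingers measure 114 mm over their backs; the gripper's body (76 mm by 85 mm) begins 54 mm behind the grasp point. The pads swing forward as they close: fully open they stand 13 mm farther back than shut.
Start: joints at [1.487, 0.385, 0.008, 0, -1.194, -0.259], TCP at [210.046, 588.626, 231.312] pointing down, gripper open.
Joint ranges: [-3.14, 3.14], [-1.21, 2.06], [-1.07, 1.41], [-3.16, 2.05], [-2.99, -0.16], [-3.1, 3.1]. Speed limits (rad/s): [2.79, 2.79, 3.14, 3.14, 3.14, 3.14].

### API

Orientations are given as a unit quaternion [x, y, z, w].
In Python, from bench import arm, cams, ticket gives the robot as it stands.
- The arm moves only by the tool servo_tool, never from a script. Its argument "commands" is a list that holds one entry, the list of rows, each a list of 7 numbers: the closure in counts, from 0 (fully open) to 255 (shut), then the shift along the tool's x, y, z in m, then the turn, a rotation vector about the tool's x, y, z in degrees. In form: [[[grip, x, y, z, ax, ay, az], ...]]. A call has 1 to 10 rows; each row shifts and turns the commanded pose from where the row before left it, along the tool's axes as they then stand; what a row does not reach is not made up. A row lasts 1/12 s, in which the tool goes at most 41.7 mm and 7.16 degrees, less where a joint would pass 70% of its speed; a pose out of reach is approached as far as the arm can. A call with a gripper value outside its range is refused whole. The fingers move at their own pace and stop on an object; the grip force is fixed at half the most. Time passes only in rows, so rows that do not move let the fingers close. It gives the time, the measured TCP pose, the force, the opening and the grip force at its end, in the units of the state.
- arm.read_state(): the state, without advancing time (a new reading comes with each control period).
- cams.get_image(name): name is "scene" or "top" or "wrist"; returns a dict with "frame" (420x560x3 uint8, blue, green, red), "K" (3x3 intrinsics, pixels), "T" (4x4, takes a point from camera to world coordinates). Camera axes: x right, y up, looking along -z (the intrinsics and any distortion apply to the point x, -y, -z); pixel columns grow to the right and rows downward; lengths in mm; the calibration is good to about 2 mm. A picture is of the moment at which its call begins. There is no depth.
- ticket.job_done(): hands the job in; it is judged then, once.
The state is a dict: "clock": time; "joints": joint angles; "joint_vel": joint speeds; "joint_efforts": joint torques, N m; "position": TCP position; "ee_rot": TCP orientation; "contact_force": force on the tool from outside, world axes, zero at the start; "wrist_torque": the same for the moment, N m; "gripper_width": finger opening in mm; "grasp_force": force on a finger pad.
Only numpy, scipy, OpenCV 4.12 (cv2) and the standard library are available. Lean on these libraries where they do the work, as an engineer would, in place of code of your own. Each camera call takes 0.05 s, during which the arm holds its last target. There are 200 camera calls.

### The job

Pack the microscope eyepiece away: stand it upright, barrel up, in the empty middle pocket of the open accessory case and shut the lid fully. Then lock the lid with the snap hook: press its sprung gate against one leg of the staple that comes up through the lid's hasp until the leg passes inside and the gate springs shut, and leave the hook lying flat on the lid. Do not knock over or push away the other things on the bench.

Things in the scene. Friction and masses are not known exactly. Their poses are not given: they have to be found in the camera images.
- case: black accessory case fixed to the bench, 150 (x) x 200 (y) x 72 mm high without its lid. Origin: centre of its underside; x points from its front (staple side, towards the robot) to its hinge side, y left, z up. Its foam insert, top 28 mm above the underside, has three pockets in a row along y, 58 mm apart; the outer two hold eyepieces like the loose one, the middle one is empty.
- lid (a joint): angle of the lid: 0 fully shut, grows as it opens up and away from the robot, to 1.85; 1.57 is upright. A 10 mm flat plate, 150 x 200 mm plus a slotted hasp tab (30 mm long, 70 wide) in front, 0.35 kg. A stiff hinge (0.3 N m) lets it stay where it is left: push it down all the way. Shut, its flat top is 82 mm above the bench.
- lid_hinge (a point): middle of the lid's hinge axis, on the case's rear top edge, 75 mm behind the case's centre and 72 mm above its underside; the axis runs along the case's y. The lid's underside lies in the plane of this axis, its outer face 10 mm from it.
- lid_face (a point): point on the outer (top) face of the lid, on its middle line, 125 mm from the hinge axis: a good place to push it shut
- staple_left (a point): left (case +y) leg of the staple, a point on the leg's centre line level with the top of the shut lid. The staple is a rigid inverted U of 7 mm steel bar at the case's front; its legs are upright, 44 mm apart between centres along the case's y, 87 mm in front of the case's centre. It passes through the hasp's slot; the underside of its crossbar is 26 mm above the shut lid.
- staple_right (a point): the other (case -y) leg of the staple, same height
- pocket (a point): centre of the floor of the empty middle pocket, 6 mm above the case's underside and 5 mm in front of its centre; pocket 40 x 40 mm, 22 mm deep
- snap_hook: steel snap hook lying flat, 150 mm long, 46 wide, 10 thick, 0.22 kg. Origin: centre of the underside of its straight neck, 12 mm wide, 10 high, x = -19 to 19 mm: grip it there. x points to its head, z up. The head is a loop of 10 mm bar, inside from x = 40 to 98 mm: spine on the -y side (centre line y = -18), bow in front, nose on the +y side (y = 17) back to x = 78. Behind the neck: a small eye.
- gate (a joint): the snap hook's sprung gate, a 7 mm bar on the head's +y side from its hinge (hook x = 34, y = 17 mm) to the nose (x = 78): 0 shut, grows as it is pressed inwards (towards -y), to 0.74; it does not open outwards. Takes 1 N at first, 3 to 4 N when open. A staple leg must meet it between x = 58 and 74 mm.
- gate_press (a point): point on the shut gate's centre line where the staple leg should press (hook x = 67, y = 17 mm, at half the hook's thickness). Pressed in from there to hook y = 2 mm the leg is inside the nose and can then go forward to the bow.
- bow (a point): where the leg should end: inside the loop by the bow (hook x = 88, y = 0 mm, at half the hook's thickness). Once the leg is beyond hook x = 82 mm the gate is free to spring shut behind it.
- eyepiece: microscope eyepiece standing on its wide black head: head 34 mm across and 24 mm high, above it a bare steel barrel 23 mm across up to 58 mm, 0.07 kg. Origin: centre of its underside, z up along the barrel.
- petri_dish: bystander: glass petri dish, 60 mm across, 14 mm high, beside the snap hook's head; origin centre of underside
- stopper: bystander: rubber stopper, 30 mm across, 28 mm high, beside the snap hook's neck; origin centre of underside
- specimen_jar: bystander: small amber jar, 40 mm across, 55 mm high, beside the eyepiece; origin centre of underside
- objective: bystander: microscope objective, 24 mm across, 44 mm high, beside the eyepiece on the side away from the jar; origin centre of underside
- wash_bottle: bystander: white wash bottle, 64 mm across, 205 mm high with its spout, at the back right; origin centre of underside
- beaker: bystander: glass beaker, 70 mm across, 95 mm high, at the back left; origin centre of underside
- cylinder: bystander: glass measuring cylinder, 28 mm across on a 50 mm foot, 180 mm high, near the case's front right corner; origin centre of underside
Not all that is in view belongs to the job. There is more than one size of the snap_hook; the one meant has the size given above.

How it is judged (in metres and radians):
On the way, in this order (a step that is already met when the one before it is completed fails the run):
1. the eyepiece stands upright in the middle pocket, let go, with the lid still open (distance between eyepiece and pocket below 0.008 m and angle between eyepiece's own z axis and vertical below 0.15 rad and contact force between the fingers and eyepiece below 0.05 N and value of joint lid above 0.5 rad), for 0.2 s.
2. the lid is fully shut (value of joint lid below 0.03 rad), for 0.2 s.
3. with the lid shut, the staple presses the snap hook's gate open (value of joint gate above 0.3 rad and contact force between snap_hook and case above 0.3 N and value of joint lid below 0.03 rad), for 0.05 s.
At the end, for the whole second after the job is handed in: A staple leg is inside the snap hook, its gate shut (< 0.06 rad); the hook lies flat (tilt < 0.15 rad) and at rest on the lid (< 8 mm above it); the lid is shut (< 0.03 rad); the eyepiece stands upright (tilt < 0.15 rad) in the middle pocket, within 8 mm of its floor's centre (((x of staple_left in the frame of snap_hook between 0.042 and 0.099 m and y of staple_left in the frame of snap_hook between -0.013 and 0.013 m) or (x of staple_right in the frame of snap_hook between 0.042 and 0.099 m and y of staple_right in the frame of snap_hook between -0.013 and 0.013 m)) and value of joint gate below 0.06 rad and value of joint lid below 0.03 rad and angle between each of snap_hook, eyepiece's own z axis and vertical below 0.15 rad and z of snap_hook in the frame of case below 0.09 m and linear speed of snap_hook below 0.02 m/s and distance between eyepiece and pocket below 0.008 m); the robot touches nothing.
It fails at once if a bystander is pushed more than 30 mm (distance of any of petri_dish, stopper, specimen_jar, objective, wash_bottle, beaker, cylinder from where it was at the start of the episode above 0.03 m).
It fails at once if a bystander is tipped over (angle between any of stopper, specimen_jar, objective, wash_bottle, beaker, cylinder's own z axis and vertical above 0.6 rad).
It also fails if it takes over 72 s, if anything falls off the work surface, if the arm or the gripper's body presses on something with over 40 N, if the wrist force passes 120 N, or if a joint passes its speed limit or range.

## Working session

There is one attempt and no reset: what is moved stays moved. The work goes in short steps, Python scripts to look and compute and a tool call to move; the robot and the scene stay as the last step left them, time stands still between calls to the robot, and variables do not carry over. Pictures are saved under pics/ and viewed, at most 10 in all, crops included, and the job is handed in when it is done.

Besides the shell and the picture viewer there is one more tool, called after "Emit:" as name(argument=value, ...), one argument or row to a line, values as JSON. servo_tool: Moves the arm, as the interface text tells. Its arguments: {"type":"object","properties":{"commands":{"type":"array","items":{"type":"array","items":{"type":"array","items":{"type":"number"}}}}},"required":["commands"]}

```bash
mkdir -p pics; ls; python3 - <<'E'
from bench import arm,cams
import cv2,numpy as np
np.set_printoptions(precision=4,suppress=True)
for n in("top","scene"):
    d=cams.get_image(n);cv2.imwrite(f"pics/{n}0.png",d["frame"]);print(n,d["K"],d["T"],[k for k in d])
print(arm.read_state(),arm.grip_point_offset)
E
```

```text
pics
top [[522.5893   0.     282.192 ]
 [  0.     522.5893 206.0887]
 [  0.       0.       1.    ]] [[  -0.0245    0.9829   -0.1823  258.8381]
 [  -0.9996   -0.026    -0.0059   14.7346]
 [  -0.0105    0.1821    0.9832 1199.7881]
 [   0.        0.        0.        1.    ]] ['frame', 'K', 'T']
scene [[499.7804   0.     278.5605]
 [  0.     499.7804 216.2344]
 [  0.       0.       1.    ]] [[   0.7885   -0.4835    0.3802  924.9876]
 [   0.6149    0.6357   -0.4667 -502.8313]
 [  -0.0161    0.6018    0.7985 1005.4251]
 [   0.        0.        0.        1.    ]] ['frame', 'K', 'T']
{'clock': 0.1, 'joints': array([ 1.4866,  0.3855,  0.0067, -0.0004, -1.194 , -0.2586]), 'joint_vel': array([ 0.    , -0.0017,  0.0023,  0.0022, -0.0008,  0.    ]), 'joint_efforts': array([ -0.0003, -39.3316,  18.893 ,   4.198 ,  -0.0026,   0.    ]), 'position': array([209.8953, 588.1537, 230.3058]), 'ee_rot': array([ 0.9853, -0.1706, -0.0001,  0.001 ]), 'contact_force': array([-0.418 , -0.2555,  0.5624]), 'wrist_torque': array([-0.0159, -0.0486,  0.023 ]), 'grasp_force': 0.0, 'gripper_width': 85.41810543460828} 18.700000000000003
```

View pics/top0.png

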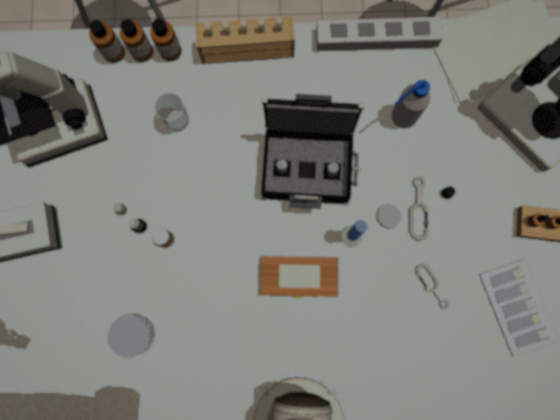

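View pics/scene0.png

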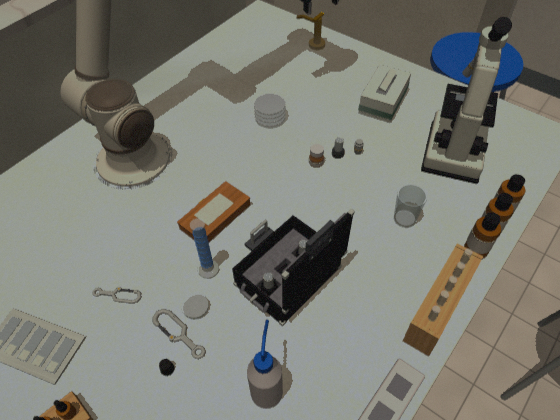

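Top view: case about (308,165), lid upright at rows 100-135; eyepiece (138,225) between jar (162,237) and objective (119,208); the large hook (418,210) next to the dish (389,216) and stopper (448,192). The small hook at (432,285) is a decoy.

```bash
cat > h.py <<'E'
import numpy as np,cv2
from bench import arm,cams
from scipy.spatial.transform import Rotation as R
np.set_printoptions(precision=4,suppress=True)
def ray(d,u,v,z):
    K=d["K"];T=d["T"];c=np.array([(u-K[0,2])/K[0,0],-(v-K[1,2])/K[1,1],-1.]);w=T[:3,:3]@c
    return T[:3,3]+w*(z-T[2,3])/w[2]
def proj(d,p):
    T=d["T"];c=T[:3,:3].T@(np.asarray(p,float)-T[:3,3]);K=d["K"]
    return np.array([K[0,2]+K[0,0]*c[0]/-c[2],K[1,2]+K[1,1]*c[1]/c[2]])
def pose():
    s=arm.read_state();return s["position"],R.from_quat(s["ee_rot"]),s
def totool(target,quat=None):
    p,r,s=pose();print("pos",p,"shift(m)",r.inv().apply(np.array(target)-p)/1000)
    if quat is not None: print("rotvec deg",np.degrees((r.inv()*quat).as_rotvec()))
E
python3 - <<'E'
from h import *
d=cams.get_image("top")
for n,u,v,z in [("eyep top",137,225,58),("jar",161,237,55),("obj",119,208,44),("case FL",264,198,72),("case FR",349,202,72),("case BL",266,134,72),("case BR",353,138,72),("hook eye",419,182,5),("hook bow",418,238,5),("dish",389,216,14),("stop",448,192,28),("cyl foot",352,237,0),("pocket",307,170,6),("pocket top",307,170,28)]:
    print(n,ray(d,u,v,z)[:2])
f=d["frame"];a=cv2.resize(f[85:255,245:460],None,fx=3.5,fy=3.5,interpolation=cv2.INTER_CUBIC)
b=cv2.convertScaleAbs(a,alpha=1.6,beta=15);cv2.imwrite("pics/c1.png",b);print(b.shape)
p,r,s=pose();print(r.as_matrix())
E
```

```text
eyep top [436.4611 343.9244]
jar [408.7321 290.9236]
obj [478.4737 389.6815]
case FL [487.0967  61.0587]
case FR [ 473.1733 -125.374 ]
case BL [634.0353  53.8795]
case BR [ 619.1899 -141.3324]
hook eye [ 529.1624 -299.4103]
hook bow [ 397.7173 -287.637 ]
dish [ 449.074  -222.6529]
stop [ 498.7846 -357.7102]
cyl foot [ 404.5311 -137.3008]
pocket [564.9268 -38.6044]
pocket top [559.286  -37.6214]
(595, 752, 3)
[[ 0.9418 -0.3362 -0.0004]
 [-0.3362 -0.9418 -0.0016]
 [ 0.0001  0.0017 -1.    ]]
```

View pics/c1.png

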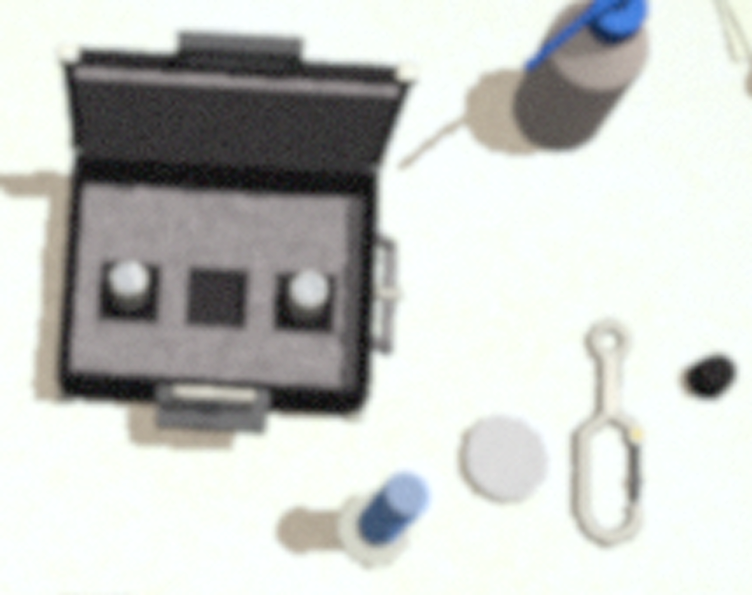

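Emit:
servo_tool(
  commands=[
    [[100,0.0295,0.0154,0,0,0,0],[100,0.0295,0.0154,0,0,0,0],[100,0.0295,0.0154,0,0,0,0],[100,0.0295,0.0154,0,0,0,0],[100,0.0295,0.0154,0,0,0,0],[100,0.0295,0.0154,0,0,0,0],[100,0.0295,0.0154,0,0,0,0],[100,0.0295,0.0154,0,0,0,0],[100,0.0295,0.0154,0,0,0,0],[100,0.0295,0.0154,0,0,0,0]],
  ],
)

```text
clock: 0.98
position: [436.8, 342.9, 231.2]
ee_rot: [0.985, -0.171, -0.0, 0.0]
contact_force: [1.0, -0.2, 0.2]
gripper_width: 51.8
grasp_force: 0.0
```

Emit:
servo_tool(
  commands=[
    [[100,0,0,0,0,0,7],[100,0,0,0,0,0,7],[100,0,0,0,0,0,7],[100,0,0,0,0,0,7],[100,0,0,0,0,0,7],[100,0,0,0,0,0,7],[100,0,0,0,0,0,7],[100,0,0,0,0,0,7],[100,0,0,0,0,0,7],[100,0,0,0,0,0,7]],
  ],
)

```text
clock: 1.82
position: [435.9, 344.3, 231.0]
ee_rot: [0.707, -0.707, -0.0, 0.0]
contact_force: [0.7, 0.2, 0.3]
gripper_width: 52.0
grasp_force: 0.0
```

Emit:
servo_tool(
  commands=[
    [[100,0,0,0,0,0,7],[100,0,0,0,0,0,7],[100,0,0,0,0,0,7],[100,0,0,0,0,0,7],[100,0,0,0,0,0,7],[100,0,0,0,0,0,2],[100,0,0,0,0,0,0]],
  ],
)

```text
clock: 2.4
position: [436.0, 344.2, 231.0]
ee_rot: [-0.449, 0.894, -0.0, -0.0]
contact_force: [0.3, -0.8, 0.2]
gripper_width: 51.7
grasp_force: 0.0
```

```bash
python3 - <<'E'
from h import *
d=cams.get_image("wrist");cv2.imwrite("pics/w1.png",d["frame"]);print(d["T"],d["K"])
p,r,s=pose();print(p,r.as_matrix(),s["joints"],s["gripper_width"],s["clock"])
for n,P in [("eye",[436,344,58]),("jar",[409,291,55]),("obj",[478,390,44])]: print(n,proj(d,P))
E
```

```text
[[ -0.8021  -0.5701  -0.1775 390.2856]
 [  0.5971  -0.766   -0.2381 284.1584]
 [ -0.0003  -0.297    0.9549 372.743 ]
 [  0.       0.       0.       1.    ]] [[323.9678   0.     282.8349]
 [  0.     323.9678 213.8677]
 [  0.       0.       1.    ]]
[435.9774 344.2903 231.0274] [[-0.596  -0.803  -0.0005]
 [-0.803   0.596  -0.0004]
 [ 0.0006  0.0001 -1.    ]] [ 0.9601  0.2674 -0.1648 -0.0001 -1.1392 -1.5986] 51.88333295967175 2.45
eye [281.9826 192.2301]
jar [271.4476 131.4476]
obj [276.3793 244.4279]
```

View pics/w1.png

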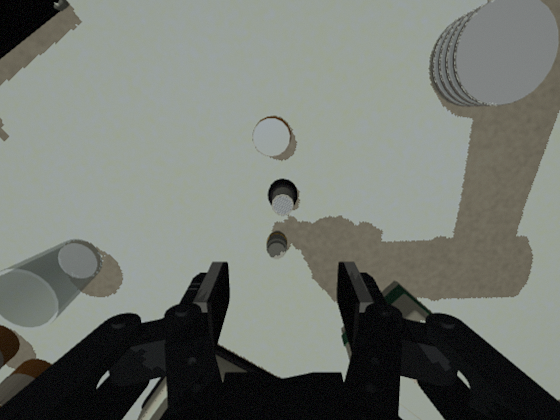

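```bash
python3 - <<'E'
from h import *
d=cams.get_image("wrist")
f=d["frame"];g=cv2.cvtColor(f,cv2.COLOR_BGR2GRAY)
dark=(g[165:225,255:310]<75).astype(np.uint8)
n,l,st,c=cv2.connectedComponentsWithStats(dark)
for i in range(1,n):
    if st[i,4]>20: print(st[i]+np.array([255,165,0,0,0]),c[i]+[255,165])
print("top",ray(d,283,204.5,58),"headcentre z24",ray(d,283,193,24),"jar",ray(d,271,137,55),"obj",ray(d,276,240,44))
E
```

```text
[268 179  30  26 441] [282.7188 189.4853]
top [442.8008 354.843   58.    ] headcentre z24 [440.6006 351.8873  24.    ] jar [412.586  294.8467  55.    ] obj [475.1941 385.7041  44.    ]
```

Emit:
servo_tool(
  commands=[
    [[100,-0.005,0.0005,0.037,0,0,0],[100,-0.005,0.0005,0.037,0,0,0],[100,0,0,0.037,0,0,0],[100,0,0,0,0,0,0],[100,0,0,0,0,0,0]],
  ],
)

```text
clock: 2.92
position: [440.8, 352.1, 119.1]
ee_rot: [-0.449, 0.893, -0.001, -0.002]
contact_force: [0.6, 0.2, 0.3]
gripper_width: 51.4
grasp_force: 0.0
```

```bash
python3 - <<'E'
from h import *
d=cams.get_image("wrist");f=d["frame"]
p,r,s=pose();print(p)
for z in (58,24):
  for xy in ([441.5,353],[442.8,354.8]): print(proj(d,xy+[z]))
print(proj(d,p), proj(d,r.apply([0,0,-18.7])+p))
c=f[120:330,180:390];cv2.imwrite("pics/w2.png",cv2.resize(c,None,fx=2.8,fy=2.8,interpolation=cv2.INTER_CUBIC))
E
```

```text
[442.0106 353.523  121.3619]
[281.8758 233.4659]
[281.9214 236.574 ]
[282.0483 217.9396]
[282.0874 220.6835]
[281.1605 281.0215] [280.9442 302.5274]
```

View pics/w2.png

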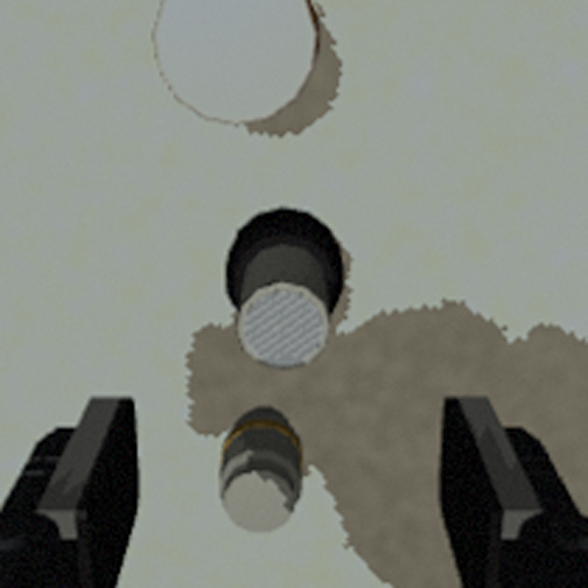

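Emit:
servo_tool(
  commands=[
    [[100,-0.001,0,0.031,0,0,0],[100,0,0,0.031,0,0,0],[100,0,0,0.031,0,0,0],[100,0,0,0,0,0,0],[255,0,0,0,0,0,0],[255,0,0,0,0,0,0],[255,0,0,0,0,0,0],[255,0,0,0,0,0,0],[255,0,0,0,0,0,0]],
  ],
)

```text
clock: 3.72
position: [443.6, 355.9, 30.7]
ee_rot: [-0.45, 0.893, 0.001, 0.003]
contact_force: [0.6, -0.4, 7.0]
gripper_width: 21.1
grasp_force: 58.5
```

```bash
python3 - <<'E'
from h import *
p,r,s=pose();print(p,s["gripper_width"],s["grasp_force"])
d=cams.get_image("top")
print([ray(d,245+u/3.5,85+v/3.5,28)[:2] for u,v in((129,294),(217,298),(304,303))])
E
```

```text
[443.6297 355.9051  30.6859] 21.05774539964631 58.5400128364563
[array([563.2458,  20.3546]), array([558.9464, -37.6102]), array([553.9949, -94.7807])]
```

Emit:
servo_tool(
  commands=[
    [[255,0,0,-0.035,0,0,0],[255,0,0,-0.035,0,0,0],[255,0,0,-0.035,0,0,0],[255,0,0,-0.035,0,0,0],[255,0.0206,-0.0273,0,0,0,0],[255,0.0206,-0.0273,0,0,0,0],[255,0.0206,-0.0273,0,0,0,0],[255,0.0206,-0.0273,0,0,0,0],[255,0.0206,-0.0273,0,0,0,0],[255,0.0206,-0.0273,0,0,0,0]],
  ],
)

```text
clock: 4.6
position: [499.6, 155.5, 168.7]
ee_rot: [-0.449, 0.893, 0.0, 0.001]
contact_force: [0.1, 0.6, -0.2]
gripper_width: 21.2
grasp_force: 59.0
```

Emit:
servo_tool(
  commands=[
    [[255,0.0206,-0.0273,0,0,0,0],[255,0.0206,-0.0273,0,0,0,0],[255,0.0206,-0.0273,0,0,0,0],[255,0.0206,-0.0273,0,0,0,0],[255,0,0,0,0,0,-7],[255,0,0,0,0,0,-7],[255,0,0,0,0,0,-7],[255,0,0,0,0,0,-7],[255,0,0,0,0,0,-4],[255,0,0,0,0,0,0]],
  ],
)

```text
clock: 5.43
position: [537.9, 25.6, 168.4]
ee_rot: [-0.678, 0.735, -0.0, 0.001]
contact_force: [0.1, -0.0, 0.5]
gripper_width: 21.5
grasp_force: 59.0
```

```bash
python3 - <<'E'
from h import *
p,r,s=pose();print(p,r.as_matrix(),s["joints"],s["gripper_width"],s["grasp_force"],s["contact_force"])
d=cams.get_image("wrist");cv2.imwrite("pics/w3.png",d["frame"]);print(d["T"])
E
```

```text
[537.9398  25.5928 168.3794] [[-0.0801 -0.9968  0.0014]
 [-0.9968  0.0801  0.0007]
 [-0.0008 -0.0014 -1.    ]] [ 0.3487  0.294  -0.2974 -0.0002 -0.9778 -0.4287] 21.511525942141947 58.9744108915329 [ 0.0708 -0.0199  0.502 ]
[[ -0.9968  -0.0757  -0.0259 531.2312]
 [  0.0799  -0.9515  -0.297  -49.4721]
 [ -0.0021  -0.2981   0.9545 310.0311]
 [  0.       0.       0.       1.    ]]
```

View pics/w3.png

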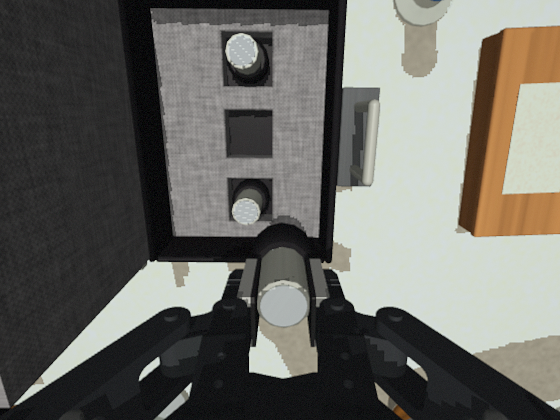

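```bash
python3 - <<'E'
from h import *
p,r,s=pose();d=cams.get_image("wrist")
print("pocket z28",ray(d,249.5,133,28), [ray(d,u,v,28)[:2] for u,v in ((224.5,110),(273,108.5),(273,157),(227,157))])
print("barrel top",ray(d,283,303.5,p[2]+27.3),p)
print("staple bar",ray(d,376,102,112),ray(d,368,184,112))
print("outer",ray(d,247,59,28),ray(d,250,203,28))
E
```

```text
pocket z28 [561.0923 -35.4389  28.    ] [array([579.6556, -55.5662]), array([539.4768, -53.4264]), array([543.1247, -13.725 ]), array([582.7629, -16.9952])]
barrel top [537.3124  24.0442 195.5838] [537.9472  25.636  168.2838]
staple bar [477.3715 -50.8711 112.    ] [482.1867  -2.8909 112.    ]
outer [556.6186 -92.3238  28.    ] [567.5829  25.6238  28.    ]
```

Emit:
servo_tool(
  commands=[
    [[255,0.0196,-0.0092,0,0,0,0],[255,0.0196,-0.0092,0,0,0,0],[255,0.0196,-0.0092,0,0,0,0],[255,0,0,0,0,0,0],[255,0,0,0.03,0,0,0],[255,0,0,0.03,0,0,0],[255,0,0,0.03,0,0,0],[255,0,0,0,0,0,0]],
  ],
)

```text
clock: 6.2
position: [556.1, -35.5, 72.0]
ee_rot: [-0.677, 0.736, 0.004, -0.005]
contact_force: [-0.7, -0.5, -1.4]
gripper_width: 21.1
grasp_force: 59.1
```

```bash
python3 - <<'E'
from h import *
p,r,s=pose();d=cams.get_image("wrist");print(p,d["T"][:3,3])
c=d["frame"][120:330,170:390];cv2.imwrite("pics/w4.png",cv2.resize(c,None,fx=2.8,fy=2.8,interpolation=cv2.INTER_CUBIC))
print(proj(d,[p[0],p[1],p[2]+27]),proj(d,[561,-35.2,28]))
E
```

```text
[556.1318 -35.4579  71.9847] [ 551.0326 -110.2548  213.7978]
[282.5815 306.4683] [273.5512 242.0185]
```

View pics/w4.png

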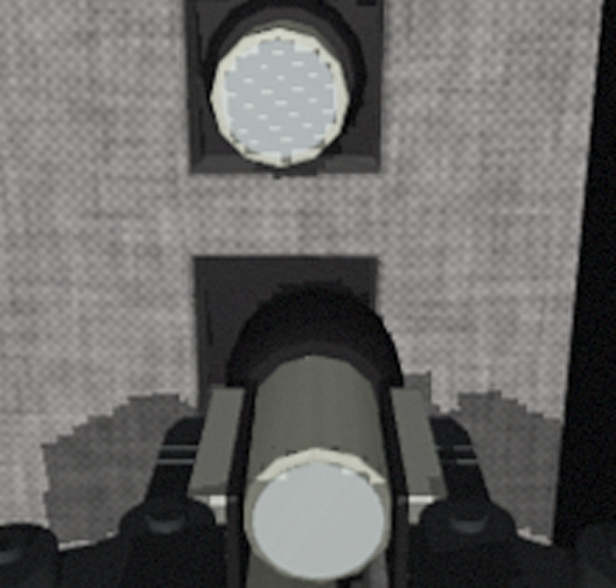

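```bash
python3 - <<'E'
from h import *
d=cams.get_image("wrist");p,r,s=pose();print(p)
e=ray(d,271.8,211.8,28);print("edge",e,"pocket",e+20*np.array([.08,.997,0]))
t=ray(d,170+318/2.8,120+517/2.8,p[2]+27.3);print("barrel top",t)
h=ray(d,170+314/2.8,120+288/2.8,p[2]-7);print("head front edge",h,"centre",h+17*np.array([.08,.997,0]))
hb=ray(d,170+314/2.8,120+288/2.8,p[2]-31);print("alt bottom edge",hb+17*np.array([.08,.997,0]))
E
```

```text
[560.5749 -35.1202  77.3073]
edge [562.9112 -53.6808  28.    ] pocket [564.5112 -33.7408  28.    ]
barrel top [557.6582 -37.855  104.6073]
head front edge [556.2138 -60.4228  70.3073] centre [557.5738 -43.4738  70.3073]
alt bottom edge [558.1471 -35.3318  46.3073]
```

```bash
python3 - <<'E'
from h import *
p,r,s=pose();d=cams.get_image("wrist");g=cv2.GaussianBlur(cv2.cvtColor(d["frame"],cv2.COLOR_BGR2GRAY),(3,3),0)
print(p)
for v in range(212,232,4):
    row=g[v,220:330]; ix=np.where(row<np.percentile(row,30)*.5+np.percentile(row,90)*.5)[0]+220; print(v,ix.min(),ix.max(),len(ix))
for u in (255,262,268): 
    col=g[185:240,u].astype(int);print(u,col[::2])
for v in (300,306): print(g[v,240:330:3])
E
```

```text
[560.5749 -35.1202  77.3073]
212 247 312 66
216 248 312 65
220 248 311 64
224 248 311 64
228 249 311 63
255 [129 135 145 139 144 145 145 151 139 142 141  82  42  42  43  41  42  42
  41  41  42  41  41  40  41  39  34  25]
262 [132 140 146 136 137 142 142 147 141 136 136  85  43  44  42  42  43  42
  42  41  42  42  36  19  15  14  15  19]
268 [143 150 148 142 135 144 143 144 148 130 133  88  42  42  42  43  42  41
  41  40  25  13  14  14  16  18  21  22]
[ 24  54 154 148  46  19 113 153 178 178 178 179 179 178 179 180 178 178
 178 178 178 178 143  75  38  66 152  98  32  25]
[ 25  27  35  90  35  15 116 174 177 178 179 178 178 179 179 178 178 178
 178 178 178 178 168  69  29  47  85  23  21  22]
```

```bash
python3 - <<'E'
from h import *
d=cams.get_image("wrist")
e=ray(d,279.9,207.5,28);print(e+20*np.array([.08,.997,0]),ray(d,282.5,305,104.6))
E
```

```text
[563.4765 -34.4439  28.    ] [561.5475 -34.8319 104.6   ]
```

Emit:
servo_tool(
  commands=[
    [[255,-0.0004,-0.0018,0,0,0,0],[255,0,0,0.013,0,0,0],[255,0,0,0.013,0,0,0],[255,0,0,0.012,0,0,0],[255,0,0,0,0,0,0],[255,0,0,0,0,0,0]],
  ],
)

```text
clock: 6.9
position: [563.2, -34.9, 40.3]
ee_rot: [-0.678, 0.735, -0.0, 0.0]
contact_force: [0.1, 0.0, -0.1]
gripper_width: 21.1
grasp_force: 59.4
```

Emit:
servo_tool(
  commands=[
    [[255,0,0,0.003,0,0,0],[255,0,0,0,0,0,0],[130,0,0,0,0,0,0],[130,0,0,0,0,0,0],[130,0,0,0,0,0,0],[130,0,0,0,0,0,0]],
  ],
)

```text
clock: 7.4
position: [562.8, -34.9, 36.7]
ee_rot: [-0.678, 0.735, -0.0, 0.0]
contact_force: [0.5, 0.5, 0.6]
gripper_width: 42.2
grasp_force: 0.0
```

Emit:
servo_tool(
  commands=[
    [[110,0,0,0,0,0,0],[110,0,0,-0.01,0,0,0],[110,0,0,-0.03,0,0,0],[110,0,0,-0.04,0,0,0],[110,0,0,-0.04,0,0,0],[110,0,0,-0.04,0,0,0],[110,0,0,-0.04,0,0,0],[110,0,0,0,0,0,0]],
  ],
)

```text
clock: 8.07
position: [567.1, -35.1, 247.1]
ee_rot: [-0.678, 0.735, -0.006, 0.007]
contact_force: [0.7, 0.2, 1.5]
gripper_width: 48.5
grasp_force: 0.0
```

```bash
python3 - <<'E'
from h import *
p,r,s=pose();print(p,r.as_matrix())
d=cams.get_image("wrist");f=d["frame"];t=cams.get_image("scene")["frame"]
c=np.hstack([f[100:400,:400],cv2.resize(t[190:340,200:400],None,fx=2,fy=2)]);cv2.imwrite("pics/w5.png",c);print(c.shape,d["T"])
for q in ([563,-34.6,6],[563,-34.6,64]): print(proj(d,q))
E
```

```text
[567.0611 -35.1151 247.0653] [[-0.0793 -0.9967  0.019 ]
 [-0.9969  0.0793  0.0004]
 [-0.0019 -0.0189 -0.9998]]
(300, 800, 3) [[  -0.9967   -0.0696   -0.0425  557.9063]
 [   0.0791   -0.9517   -0.2967 -110.126 ]
 [  -0.0198   -0.2991    0.954   388.6219]
 [   0.        0.        0.        1.    ]]
[289.9074 178.5934]
[289.9675 189.6315]
```

View pics/w5.png

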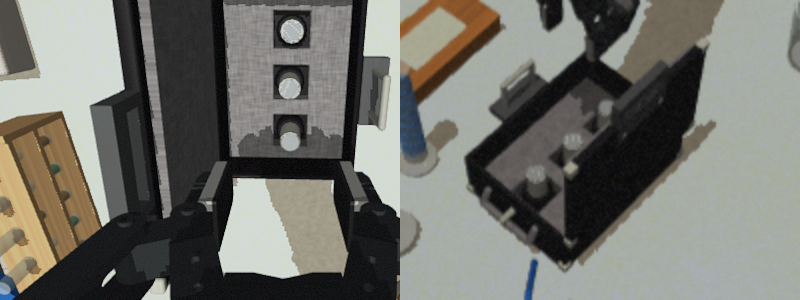

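```bash
python3 - <<'E'
from h import *
p,r,s=pose();print(p,s["joints"],r.as_matrix()[:,2])
d=cams.get_image("top")
H=np.array([642.8,-40.8,72]);cx=np.array([.9968,-.08,0]);cy=np.array([.08,.9968,0])
for th in (1.45,1.57,1.7,1.85):
    l=-np.cos(th)*cx+np.array([0,0,np.sin(th)])
    print(th,[proj(d,H+150*l+k*cy) for k in (100,-100)])
E
```

```text
[563.3048 -34.7568 239.3704] [ 0.2254  0.2732 -0.1351 -0.0001 -1.1566 -0.3064] [ 0.0057  0.0014 -1.    ]
1.45 [array([259.6535, 110.7135]), array([361.1904, 115.699 ])]
1.57 [array([260.1998, 101.8955]), array([361.5238, 106.8355])]
1.7 [array([260.851 ,  92.8729]), array([361.7116,  97.7545])]
1.85 [array([261.6583,  83.4093]), array([361.7023,  88.2141])]
```

Emit:
servo_tool(
  commands=[
    [[255,0,0,-0.028,0,0,0],[255,0,0,-0.028,0,0,0],[255,0,0,0,0,0,0],[255,0,-0.028,0,0,0,0],[255,0,-0.028,0,0,0,0],[255,0,-0.028,0,0,0,0],[255,0,-0.028,0,0,0,0],[255,0,-0.028,0,0,0,0],[255,0,0,0,0,0,0],[255,0,0,0,0,0,0]],
  ],
)

```text
clock: 9.05
position: [702.3, -46.4, 288.1]
ee_rot: [-0.678, 0.735, 0.002, -0.002]
contact_force: [0.2, -0.2, -0.5]
gripper_width: -0.2
grasp_force: 0.0
```

```bash
python3 - <<'E'
from h import *
p,r,s=pose();print(p,s["joints"],r.as_matrix()[:,2],s["gripper_width"])
H=np.array([642.8,-40.8,72]);cx=np.array([.9968,-.08,0]);cy=np.array([.08,.9968,0]);print((p-H)@cx,(p-H)@cy)
E
```

```text
[702.2699 -46.3511 288.1032] [ 0.1629  0.5012  0.3342 -0.0006 -1.4101 -0.2443] [-0.0064 -0.0004 -1.    ] -0.16408891702571865
59.72373314457707 -0.7757659231159804
```

Emit:
servo_tool(
  commands=[
    [[255,0,0,0.03,0,0,0],[255,0,0,0.03,0,0,0],[255,0,0,0.028,0,0,0],[255,0,0,0,0,0,0],[255,0,0.012,0,0,0,0],[255,0,0.012,0,0,0,0],[255,0,0.012,-0.001,0,0,0],[255,0,0.011,-0.001,0,0,0],[255,0,0,0,0,0,0]],
  ],
)

```text
clock: 9.8
position: [654.0, -42.4, 209.3]
ee_rot: [-0.678, 0.735, -0.001, 0.001]
contact_force: [0.6, -1.6, 0.0]
gripper_width: 0.0
grasp_force: 0.0
```

Emit:
servo_tool(
  commands=[
    [[255,0,0.0113,0.001,0,0,0],[255,0,0.0114,0.0012,0,0,0],[255,0,0.011,0.003,0,0,0],[255,0,0.0109,0.0032,0,0,0],[255,0,0.0103,0.0048,0,0,0],[255,0,0.0102,0.005,0,0,0],[255,0,0.0093,0.0065,0,0,0],[255,0,0.0092,0.0067,0,0,0],[255,0,0.008,0.008,0,0,0],[255,0,0.0079,0.0082,0,0,0]],
  ],
)

```text
clock: 10.63
position: [556.8, -34.4, 160.4]
ee_rot: [-0.678, 0.735, -0.001, 0.001]
contact_force: [-0.0, -0.1, 0.6]
gripper_width: -0.3
grasp_force: 0.6
```

Emit:
servo_tool(
  commands=[
    [[255,0,0.0065,0.0094,0,0,0],[255,0,0.0063,0.0094,0,0,0],[255,0,0.0048,0.0103,0,0,0],[255,0,0.0046,0.0104,0,0,0],[255,0,0.0028,0.011,0,0,0],[255,0,0.0028,0.011,0,0,0],[255,0,0.0014,0.009,0,0,0],[255,0,0,0,0,0,0],[255,0,0,0,0,0,0]],
  ],
)

```text
clock: 11.38
position: [527.4, -32.1, 88.5]
ee_rot: [-0.678, 0.735, -0.0, -0.0]
contact_force: [0.6, 0.2, 0.4]
gripper_width: 0.2
grasp_force: 0.0
```

```bash
python3 - <<'E'
from h import *
p,r,s=pose();print(p,s["contact_force"],s["clock"])
H=np.array([642.8,-40.8,72]);cx=np.array([.9968,-.08,0]);cy=np.array([.08,.9968,0]);print((p-H)@cx,(p-H)@cy)
E
```

```text
[527.35   -32.0849  88.487 ] [0.6107 0.1775 0.3702] 11.3833
-115.77773589126862 -0.5488261178531069
```

Emit:
servo_tool(
  commands=[
    [[255,0,0,0.004,0,0,0],[255,0,0,0.003,0,0,0],[255,0,0,0.003,0,0,0],[255,0,0,0,0,0,0]],
  ],
)

```text
clock: 11.72
position: [528.1, -31.9, 81.9]
ee_rot: [-0.679, 0.735, -0.001, 0.001]
contact_force: [-6.8, 2.0, 21.7]
gripper_width: 0.1
grasp_force: 10.4
```

```bash
python3 - <<'E'
from h import *
p,r,s=pose();print(p,s["contact_force"],s["clock"])
d=cams.get_image("scene");cv2.imwrite("pics/s2.png",cv2.resize(d["frame"][170:380,80:380],None,fx=2.6,fy=2.6,interpolation=cv2.INTER_CUBIC))
E
```

```text
[528.0683 -31.9454  81.9382] [-6.8476  2.0413 21.6531] 11.7167
```

View pics/s2.png

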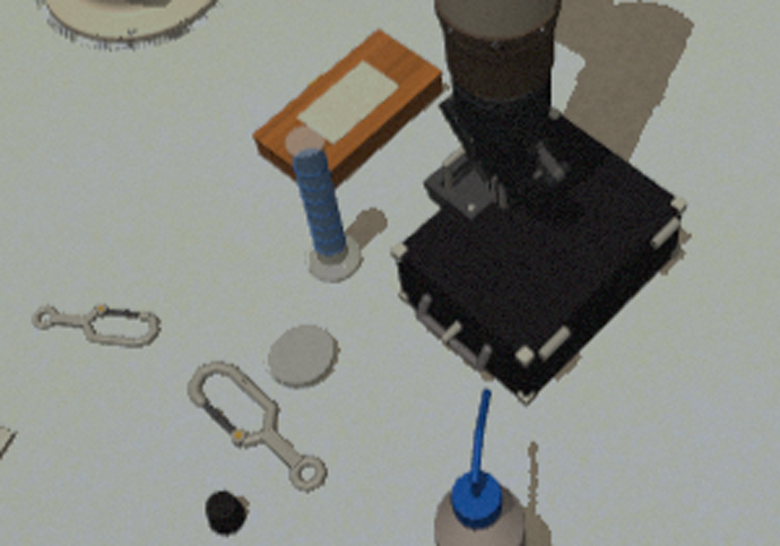

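Emit:
servo_tool(
  commands=[
    [[200,0,0,-0.03,0,0,0],[200,0,0,-0.03,0,0,0],[200,0,0,-0.03,0,0,0],[200,0,0,-0.03,0,0,0],[200,0,0,-0.03,0,0,0],[200,0,0,-0.03,0,0,0],[200,0,0,0,0,0,0]],
  ],
)

```text
clock: 12.35
position: [530.5, -32.1, 265.5]
ee_rot: [-0.678, 0.735, -0.005, 0.005]
contact_force: [1.2, 1.2, 0.0]
gripper_width: 18.0
grasp_force: 0.0
```

Emit:
servo_tool(
  commands=[
    [[150,0,0,0,0,0,7],[150,0,0,0,0,0,7],[150,0,0,0,0,0,7],[150,0,0,0,0,0,7],[150,0,0,0,0,0,7],[150,0,0,0,0,0,7],[150,0,0,0,0,0,7],[150,0,0,0,0,0,7],[150,0,0,0,0,0,7],[150,0,0,0,0,0,7]],
  ],
)

```text
clock: 13.18
position: [527.0, -32.1, 258.1]
ee_rot: [-0.131, 0.991, 0.0, 0.0]
contact_force: [0.6, -0.5, 0.3]
gripper_width: 34.9
grasp_force: 0.0
```

Emit:
servo_tool(
  commands=[
    [[150,0,0,0,0,0,7],[150,0,0,0,0,0,7],[150,0,0,0,0,0,6],[150,0,0,0,0,0,0]],
  ],
)

```text
clock: 13.52
position: [527.0, -32.1, 258.1]
ee_rot: [0.041, 0.999, 0.0, 0.0]
contact_force: [0.3, 0.9, 0.5]
gripper_width: 34.9
grasp_force: 0.0
```

```bash
python3 - <<'E'
from h import *
d=cams.get_image("top");s_=cams.get_image("scene")
for n,u,v in (("eye",606,340),("eyeend",605,320),("bowend",605,545)): print(n,ray(d,245+u/3.5,85+v/3.5,6)[:2])
for n,u,v in (("eye",308,473),("eyeend",318,487),("bowend",193,371)): print(n,ray(s_,80+u/2.6,170+v/2.6,6)[:2])
p,r,s=pose();print(p,r.as_matrix(),s["gripper_width"])
totool([492,-297,230])
E
```

```text
eye [ 528.6481 -297.1261]
eyeend [ 542.3682 -297.4436]
bowend [ 391.3712 -286.61  ]
eye [ 533.9609 -299.0917]
eyeend [ 548.3036 -302.6757]
bowend [ 394.8348 -293.1636]
[527.0035 -32.0796 258.148 ] [[-0.9969  0.0783  0.0001]
 [ 0.0783  0.9969  0.0001]
 [-0.0001  0.0001 -1.    ]] 35.1287304836435
pos [527.0035 -32.0796 258.148 ] shift(m) [ 0.0142 -0.2668  0.0281]
```

Emit:
servo_tool(
  commands=[
    [[150,0.0004,-0.0267,0,0,0,0],[150,0.0004,-0.0267,0,0,0,0],[150,0.0004,-0.0267,0,0,0,0],[150,0.0004,-0.0267,0,0,0,0],[150,0.0004,-0.0267,0,0,0,0],[150,0.0004,-0.0267,0,0,0,0],[150,0.0004,-0.0267,0,0,0,0],[150,0.0004,-0.0267,0,0,0,0],[150,0.0004,-0.0267,0,0,0,0],[150,0.0004,-0.0267,0,0,0,0]],
  ],
)

```text
clock: 14.45
position: [501.2, -299.2, 258.2]
ee_rot: [0.039, 0.999, 0.0, 0.0]
contact_force: [1.5, 0.3, -0.3]
gripper_width: 35.1
grasp_force: 0.0
```

Emit:
servo_tool(
  commands=[
    [[150,0,0,0.02,0,0,0],[150,0,0,0.02,0,0,0],[150,0,0,0,0,0,0],[150,0,0,0,0,0,0]],
  ],
)

```text
clock: 14.78
position: [500.9, -297.9, 217.4]
ee_rot: [0.04, 0.999, 0.0, -0.001]
contact_force: [0.4, -0.0, 0.8]
gripper_width: 34.9
grasp_force: 0.0
```

```bash
python3 - <<'E'
from h import *
p,r,s=pose();print(p)
d=cams.get_image("wrist");cv2.imwrite("pics/w6.png",d["frame"]);np.savez("w6.npz",T=d["T"],K=d["K"])
g=cv2.GaussianBlur(cv2.cvtColor(d["frame"],cv2.COLOR_BGR2GRAY),(3,3),0)
h=np.array([-.997,.07,0])
for x in (-42,-32,0,34,69,108): print(x,proj(d,np.array([502,-297.5,5])+x*h))
th=cv2.adaptiveThreshold(g,255,cv2.ADAPTIVE_THRESH_MEAN_C,cv2.THRESH_BINARY_INV,61,10)
cs,hi=cv2.findContours(th,cv2.RETR_CCOMP,cv2.CHAIN_APPROX_NONE)
for c,q in zip(cs,hi[0]):
    a=cv2.contourArea(c)
    if a>60: print("hole" if q[3]>=0 else "blob",a,cv2.minAreaRect(c),cv2.boundingRect(c))
E
```

```text
[ 500.8775 -297.9419  217.4401]
-42 [282.9453 221.7735]
-32 [282.8644 213.4925]
0 [282.5964 186.0845]
34 [282.2959 155.3494]
69 [281.9682 121.8213]
108 [281.5787  81.9858]
blob 1700.5 ((139.2310333251953, 391.9754333496094), (35.149932861328125, 71.27287292480469), 41.0548095703125) (115, 368, 60, 52)
blob 3220.5 ((403.4999694824219, 388.9999694824219), (90.99998474121094, 59.99999237060547), -0.0) (358, 359, 92, 61)
blob 29617.0 ((279.5, 330.5), (177.0, 559.0), 90.0) (0, 242, 560, 178)
hole 63.0 ((49.80002212524414, 373.9000244140625), (9.391485214233398, 9.838699340820312), 26.56505012512207) (44, 368, 12, 11)
hole 82.5 ((226.48619079589844, 300.73443603515625), (15.529505729675293, 9.051959037780762), 48.36646270751953) (218, 297, 14, 12)
hole 108.5 ((339.0137634277344, 300.7344665527344), (9.799367904663086, 17.688688278198242), 41.633541107177734) (334, 296, 15, 14)
hole 89.5 ((78.02693176269531, 265.4654235839844), (19.73380470275879, 6.139405727386475), 37.87498474121094) (69, 260, 19, 13)
blob 675.0 ((226.50003051757812, 192.50001525878906), (26.870054244995117, 32.5269088745
[... 1366 characters left out ...]
284.5, 127.0), (27.0, 70.0), -0.0) (271, 92, 28, 71)
blob 72.5 ((413.2162170410156, 90.29730224609375), (37.482967376708984, 9.86393928527832), 80.53767395019531) (409, 71, 13, 38)
blob 5060.0 ((494.73883056640625, 77.35311126708984), (47.840049743652344, 143.90533447265625), 74.35775756835938) (423, 38, 137, 62)
blob 1041.0 ((517.0, 13.0), (26.0, 84.0), 90.0) (475, 0, 85, 27)
blob 449.5 ((272.5, 12.5), (25.0, 43.0), 90.0) (251, 0, 44, 26)
blob 426.5 ((94.29434204101562, 27.564655303955078), (8.480754852294922, 111.71199798583984), 62.46802520751953) (43, 0, 103, 53)
blob 457.5 ((77.40000915527344, 4.8000030517578125), (25.93838882446289, 71.5541763305664), 63.43495178222656) (49, 0, 67, 31)
```

```bash
python3 - <<'E'
from h import *
z=np.load("w6.npz");d={"T":z["T"],"K":z["K"]};f=cv2.imread("pics/w6.png")
g=cv2.cvtColor(f,cv2.COLOR_BGR2GRAY)
th=cv2.adaptiveThreshold(cv2.GaussianBlur(g,(3,3),0),255,cv2.ADAPTIVE_THRESH_MEAN_C,cv2.THRESH_BINARY_INV,61,10)
for v in (172,176,180,184,188,192,196):
    i=np.where(th[v,255:320])[0]+255;print(v,i.min(),i.max(),ray(d,(i.min()+i.max())/2,v,7)[:2])
E_=ray(d,286.5,210,6);print("eyehole",E_,"eyeend",ray(d,286.5,223.5,5),"bowend",ray(d,286,81,5),"hole front/back",ray(d,285,92,8),ray(d,285,163,3))
for v in (100,115,130,145):
    i=np.where(th[v,255:320])[0]+255;print(v,i.min(),i.max(),ray(d,i.min(),v,5)[1],ray(d,i.max(),v,5)[1],ray(d,i.max(),v,5)[0])
print(d["T"])
E
```

```text
172 290 319 [ 487.802  -272.3122]
176 290 319 [ 492.2182 -272.5763]
180 290 319 [ 496.667  -272.8423]
184 290 319 [ 501.1489 -273.1103]
188 290 319 [ 505.664  -273.3803]
192 289 292 [ 508.9717 -289.215 ]
196 289 292 [ 513.55   -289.5474]
eyehole [ 529.7832 -295.2644    6.    ] eyeend [ 546.2978 -296.5126    5.    ] bowend [ 393.7522 -285.3869    5.    ] hole front/back [ 404.2987 -287.2457    8.    ] [ 476.8809 -292.847     3.    ]
100 264 307 -309.427864650022 -265.16272535496097 413.64643969998593
115 265 308 -309.81456086284805 -264.9707164540574 428.52478837556833
130 266 308 -310.2115018095829 -265.83038653494583 443.7131550866018
145 266 307 -311.68990401652735 -267.7840832253627 459.2239502831651
[[   0.0794   -0.9524   -0.2943  425.2023]
 [   0.9968    0.076     0.0229 -291.3084]
 [   0.0005   -0.2952    0.9554  359.3544]
 [   0.        0.        0.        1.    ]]
```

Emit:
servo_tool(
  commands=[
    [[150,-0.0012,0.005,0.03,0,0,0],[150,0,0,0.03,0,0,0],[150,0,0,0.03,0,0,0],[150,0,0,0.03,0,0,0],[150,0,0,0.03,0,0,0],[150,0,0,0.03,0,0,0],[150,0,0,0.014,0,0,0],[150,0,0,0,0,0,0],[150,0,0,0,0,0,0]],
  ],
)

```text
clock: 15.58
position: [504.3, -293.1, 25.1]
ee_rot: [0.04, 0.999, -0.0, 0.001]
contact_force: [-0.5, 0.7, -0.1]
gripper_width: 35.3
grasp_force: 0.0
```

Emit:
servo_tool(
  commands=[
    [[150,0.0015,0,0.012,0,0,0],[150,0,0,0.01,0,0,0],[150,0,0,0,0,0,0],[255,0,0,0,0,0,0],[255,0,0,0,0,0,0],[255,0,0,0,0,0,0],[255,0,0,0,0,0,0],[255,0,0,0,0,0,0]],
  ],
)

```text
clock: 16.25
position: [502.5, -293.2, 3.6]
ee_rot: [0.04, 0.999, -0.0, 0.001]
contact_force: [-1.0, -0.0, 5.9]
gripper_width: 9.9
grasp_force: 59.8
```

Emit:
servo_tool(
  commands=[
    [[255,0,0,-0.01,0,0,0],[255,0,0,-0.025,0,0,0],[255,0,0,-0.028,0,0,0],[255,0,0,-0.028,0,0,0],[255,0,0,-0.028,0,0,0],[255,0,0,-0.028,0,0,0],[255,0,0,-0.028,0,0,0],[255,0,0,-0.028,0,0,0],[255,0,0,-0.028,0,0,0],[255,0,0,0,0,0,0]],
  ],
)

```text
clock: 17.08
position: [503.9, -294.0, 239.9]
ee_rot: [0.04, 0.999, -0.002, 0.005]
contact_force: [0.8, -0.9, -1.2]
gripper_width: 9.3
grasp_force: 58.9
```

Emit:
servo_tool(
  commands=[
    [[255,-0.0025,0.0265,0,0,0,0],[255,-0.0025,0.0265,0,0,0,0],[255,-0.0025,0.0265,0,0,0,0],[255,-0.0025,0.0265,0,0,0,0],[255,-0.0025,0.0265,0,0,0,0],[255,-0.0025,0.0265,0,0,0,0],[255,-0.0025,0.0265,0,0,0,0],[255,-0.0025,0.0265,0,0,0,0],[255,-0.0025,0.0265,0,0,0,0],[255,-0.0025,0.0265,0,0,0,0]],
  ],
)

```text
clock: 17.92
position: [546.8, -29.4, 232.0]
ee_rot: [0.041, 0.999, 0.0, -0.001]
contact_force: [-0.6, -0.4, -2.5]
gripper_width: 10.1
grasp_force: 59.0
```

Emit:
servo_tool(
  commands=[
    [[255,-0.0004,0.0265,0,0,0,0],[255,-0.0003,0.0265,0,0,0,0],[255,0,0,0,0,0,0],[255,0,0,0,0,0,0]],
  ],
)

```text
clock: 18.25
position: [552.0, 23.2, 232.1]
ee_rot: [0.039, 0.999, -0.0, -0.001]
contact_force: [-0.6, 0.7, -2.5]
gripper_width: 9.8
grasp_force: 59.0
```

```bash
python3 - <<'E'
from h import *
p,r,s=pose();print(p,r.as_matrix(),s["gripper_width"],s["grasp_force"],s["joints"])
totool([553,22.5,145])
E
```

```text
[552.0029  23.1539 232.0614] [[-0.9969  0.0788 -0.0025]
 [ 0.0788  0.9969 -0.    ]
 [ 0.0025 -0.0002 -1.    ]] 9.836590480244114 59.020700454711914 [ 0.3349  0.2623 -0.1688 -0.0009 -1.142  -1.9842]
pos [552.0029  23.1539 232.0614] shift(m) [-0.0013 -0.0006  0.0871]
```

Emit:
servo_tool(
  commands=[
    [[255,-0.001,-0.0005,0.029,0,0,0],[255,0,0,0.029,0,0,0],[255,0,0,0.029,0,0,0],[255,0,0,0,0,0,0],[255,0,0,0,0,0,0],[255,0,0,0,0,0,0]],
  ],
)

```text
clock: 18.75
position: [554.9, 20.9, 147.7]
ee_rot: [0.041, 0.999, -0.0, 0.001]
contact_force: [-0.1, -0.4, -1.6]
gripper_width: 9.6
grasp_force: 59.1
```

```bash
python3 - <<'E'
from h import *
p,r,s=pose();print(p)
d=cams.get_image("wrist");np.savez("w7.npz",T=d["T"],K=d["K"]);cv2.imwrite("pics/w7raw.png",d["frame"])
c=d["frame"][0:270,150:460];cv2.imwrite("pics/w7.png",cv2.resize(c,None,fx=2.2,fy=2.2,interpolation=cv2.INTER_CUBIC))
E
```

```text
[554.8801  20.9005 147.7006]
```

View pics/w7.png

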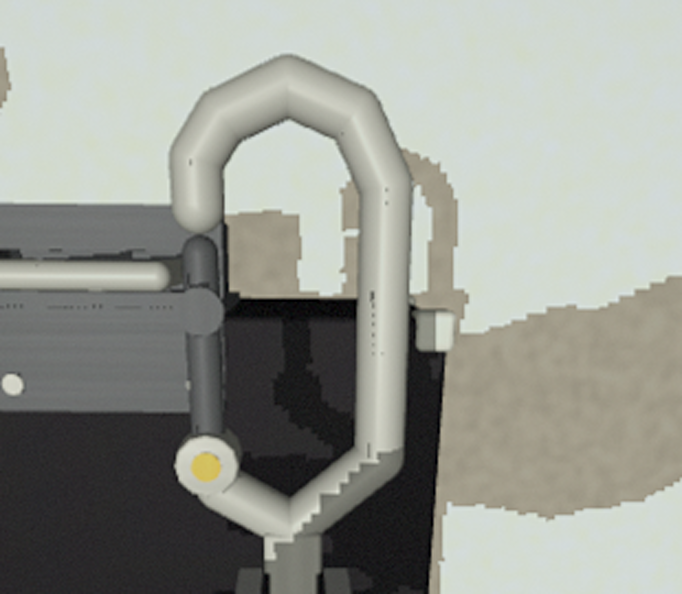

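```bash
python3 - <<'E'
from h import *
z=np.load("w7.npz");d={"T":z["T"],"K":z["K"]};P=np.array([554.88,20.9,147.7])
cx=np.array([.9969,-.0788,0]);cy=np.array([.0788,.9969,0])
def q(u,v,h): return ray(d,150+u/2.2,v/2.2,h)
def hk(w): return np.round([-(w-P)@cx,-(w-P)@cy],1)
for n,u,v,h in (("hinge 34,17",206,466,155),("bowtip 108,0",290,55,149),("spine outer -23 left:right edges",410,300,149),("spine inner -13",362,300,149),("nose outer 22",172,180,149),("gatedisc",204,312,154),("neck L",265,545,154),("neck R",322,545,154)):
    print(n,hk(q(u,v,h)))
for h in (111.5,):
    w=q(170,276,h);print("staple end",w,hk(w),"leg centre hook",hk(w-3.5*cy), w-3.5*cy)
w=q(60,274,111.5);print(hk(w))
E
```

```text
hinge 34,17 [35.4 16.2]
bowtip 108,0 [108.5  -0.5]
spine outer -23 left:right edges [ 66.8 -23.4]
spine inner -13 [ 66.8 -14.2]
nose outer 22 [88.3 21.1]
gatedisc [65.1 15.6]
neck L [18.1  4.9]
neck R [18.1 -6.9]
staple end [482.9012  -2.0656 111.5   ] [69.9 28.6] leg centre hook [69.9 32.1] [482.6254  -5.5547 111.5   ]
[70.5 55. ]
```

Emit:
servo_tool(
  commands=[
    [[255,0.003,0.002,0,0,0,0],[255,0,0,0.015,0,0,0],[255,0,0,0.015,0,0,0],[255,0,0,0.015,0,0,0],[255,0,0,0.01,0,0,0],[255,0,0,0.004,0,0,0],[255,0,0,0,0,0,0],[255,0,0,0,0,0,0]],
  ],
)

```text
clock: 19.47
position: [551.6, 23.8, 88.1]
ee_rot: [0.04, 0.999, 0.0, 0.001]
contact_force: [-0.3, -0.7, -1.7]
gripper_width: 9.7
grasp_force: 59.1
```

```bash
python3 - <<'E'
from h import *
p,r,s=pose();L=np.array([482.7,-5.6,0]);t=r.inv().apply(L-p);print(p,s["contact_force"],"leg in hook",t[0]-.5,-t[1]+.7,r.as_matrix()[2])
E
```

```text
[551.6471  23.8394  88.0797] [-0.3074 -0.7403 -1.7388] leg in hook 65.98563349754886 35.617050544057804 [-0.0015  0.0003 -1.    ]
```

Emit:
servo_tool(
  commands=[
    [[255,0,0,0.002,0,0,0],[255,0,-0.006,0,0,0,0],[255,0,-0.006,0,0,0,0],[255,0,-0.005,0,0,0,0],[255,0,-0.004,0,0,0,0],[255,0,0,0,0,0,0]],
  ],
)

```text
clock: 19.97
position: [549.5, 2.1, 85.6]
ee_rot: [0.041, 0.999, 0.0, 0.0]
contact_force: [-0.4, 1.9, -2.4]
gripper_width: 9.7
grasp_force: 59.3
```

Emit:
servo_tool(
  commands=[
    [[255,0,-0.004,0,0,0,0],[255,0,-0.003,0,0,0,0],[255,0,-0.003,0,0,0,0],[255,0,-0.002,0,0,0,0],[255,0,0,0,0,0,0]],
  ],
)

```text
clock: 20.38
position: [549.1, -9.2, 85.6]
ee_rot: [0.041, 0.999, 0.0, 0.001]
contact_force: [0.7, 3.7, -0.6]
gripper_width: 9.4
grasp_force: 59.4
```

```bash
python3 - <<'E'
from h import *
p,r,s=pose();L=np.array([482.7,-5.6,0]);t=r.inv().apply(L-p);print(p,s["contact_force"],s["wrist_torque"],"leg in hook",t[0]-.5,-t[1]+.7,r.as_matrix()[2])
E
```

```text
[549.0648  -9.1614  85.5974] [ 0.7342  3.669  -0.6321] [ 1.1186 -0.3054 -0.2641] leg in hook 66.0920849691248 2.5791177227986757 [-0.0018  0.0006 -1.    ]
```

Emit:
servo_tool(
  commands=[
    [[255,0,-0.002,0,0,0,0],[255,0,0,0,0,0,0],[255,-0.005,0,0,0,0,0],[255,-0.005,0,0,0,0,0],[255,-0.005,0,0,0,0,0],[255,-0.005,0,0,0,0,0],[255,0,0,0,0,0,0],[255,0,0,0,0,0,0]],
  ],
)

```text
clock: 21.05
position: [566.7, -14.0, 85.5]
ee_rot: [0.04, 0.999, -0.001, -0.002]
contact_force: [-3.9, 0.3, 5.5]
gripper_width: 9.7
grasp_force: 60.0
```

```bash
python3 - <<'E'
from h import *
p,r,s=pose();L=np.array([482.7,-5.6,0]);t=r.inv().apply(L-p);print(p,s["contact_force"],s["wrist_torque"],"leg in hook",t[0]-.5,-t[1]+.7)
d=cams.get_image("wrist");cv2.imwrite("pics/w8raw.png",d["frame"])
E
```

```text
[566.7138 -14.0109  85.5355] [-3.8892  0.2683  5.4987] [0.169  1.0431 0.0034] leg in hook 83.5927268921703 -1.185281379430162
```

Emit:
servo_tool(
  commands=[
    [[255,-0.002,0,-0.0005,0,0,0],[255,-0.001,0,0,0,0,0],[255,0,0,0,0,0,0],[255,0,0,0,0,0,0]],
  ],
)

```text
clock: 21.43
position: [570.1, -13.9, 85.5]
ee_rot: [0.04, 0.999, -0.001, -0.001]
contact_force: [-3.6, -1.8, 3.4]
gripper_width: 9.8
grasp_force: 59.8
```

```bash
python3 - <<'E'
from h import *
p,r,s=pose();L=np.array([482.7,-5.6,0]);t=r.inv().apply(L-p);print(p,s["contact_force"],s["wrist_torque"],"leg in hook",t[0]-.5,-t[1]+.7)
d=cams.get_image("wrist");cv2.imwrite("pics/w9raw.png",d["frame"])
g=cv2.cvtColor(d["frame"],cv2.COLOR_BGR2GRAY);cx=-r.as_matrix()[:,0];cy=r.as_matrix()[:,1]
# gate dark bar if shut: expected hook (x,17), vs open
for x in (45,55,65,72):
    a=[];
    for y in range(-12,24,2):
        u,v=proj(d,p+[0,0,4]-(x+.5)*cx-(y-.7)*cy);a.append(int(g[int(round(v)),int(round(u))]))
    print(x,a)
E
```

```text
[570.0769 -13.9413  85.5431] [-3.5976 -1.8059  3.3815] [-0.4708  1.0776  0.023 ] leg in hook 87.03983242650202 -0.6919774284748803
45 [34, 36, 39, 41, 37, 37, 37, 36, 38, 37, 37, 33, 20, 37, 87, 103, 81, 39]
55 [94, 104, 83, 202, 203, 110, 107, 108, 106, 109, 109, 110, 111, 42, 88, 108, 83, 113]
65 [107, 107, 106, 105, 107, 106, 109, 109, 111, 113, 112, 52, 58, 112, 111, 114, 117, 115]
72 [102, 106, 105, 106, 107, 106, 108, 106, 108, 106, 111, 110, 100, 50, 80, 115, 83, 112]
```

Emit:
servo_tool(
  commands=[
    [[190,0,0,0,0,0,0],[170,0,0,0,0,0,0],[160,0,0,0,0,0,0],[160,0,0,0,0,0,0],[160,0,0,-0.01,0,0,0],[160,0,0,-0.025,0,0,0],[160,0,0,-0.03,0,0,0],[160,0,0,-0.03,0,0,0],[160,0,0,0,0,0,0],[160,0,0,0,0,0,0]],
  ],
)

```text
clock: 22.32
position: [572.5, -12.7, 183.7]
ee_rot: [0.04, 0.999, 0.001, 0.003]
contact_force: [0.4, -0.7, -0.5]
gripper_width: 32.1
grasp_force: 0.0
```

```bash
python3 - <<'E'
from h import *
p,r,s=pose();print(p,s["contact_force"],s["gripper_width"])
d=cams.get_image("wrist");cv2.imwrite("pics/w10raw.png",d["frame"])
g=cv2.cvtColor(d["frame"],cv2.COLOR_BGR2GRAY);cx=-r.as_matrix()[:,0];cy=r.as_matrix()[:,1]
O=np.array([570.1,-13.9,90])
for x in (0,10,45,55,65,72,88,95,103):
    a=[]
    for y in range(-28,30,2):
        u,v=proj(d,O-(x+.5)*cx-(y-.7)*cy);a.append(int(g[int(round(v)),int(round(u))]))
    print(x,a)
E
```

```text
[572.5056 -12.6696 183.7375] [ 0.4444 -0.6703 -0.5043] 32.1088754879515
0 [19, 22, 23, 22, 24, 26, 25, 24, 16, 24, 22, 73, 121, 124, 124, 122, 123, 29, 21, 27, 39, 39, 40, 40, 40, 42, 38, 38, 43]
10 [27, 21, 22, 25, 25, 23, 24, 24, 28, 25, 21, 74, 123, 126, 126, 124, 126, 58, 24, 26, 39, 43, 40, 39, 38, 42, 45, 42, 42]
45 [41, 40, 36, 135, 179, 201, 177, 160, 41, 41, 44, 44, 44, 45, 44, 43, 42, 44, 44, 41, 38, 62, 97, 109, 72, 48, 43, 44, 44]
55 [41, 41, 39, 84, 170, 201, 188, 159, 107, 108, 139, 204, 207, 104, 109, 109, 109, 110, 110, 112, 113, 49, 91, 106, 88, 113, 114, 113, 114]
65 [42, 47, 39, 94, 172, 203, 187, 157, 97, 106, 108, 108, 107, 110, 107, 109, 110, 110, 111, 55, 56, 115, 110, 113, 112, 115, 114, 116, 116]
72 [44, 44, 47, 108, 174, 191, 210, 169, 95, 107, 106, 106, 108, 107, 107, 107, 109, 112, 111, 110, 102, 53, 91, 114, 83, 111, 111, 114, 112]
88 [156, 152, 156, 145, 156, 185, 210, 180, 153, 57, 60, 52, 113, 176, 188, 187, 187, 186, 186, 186, 186, 185, 185, 185, 184, 184, 183, 184, 183]
95 [175, 151, 152, 153, 153, 111, 167, 193, 209, 174, 136, 97, 102, 106, 105, 104, 94, 89, 111, 142, 167, 191, 202, 180, 145, 109, 110, 112, 109]
103 [215, 215, 215, 215, 216, 215, 215, 207, 109, 144, 163, 176, 185, 197, 203, 202, 192, 183, 173, 156, 125, 108, 111, 110, 111, 110, 112, 109, 113]
```

```bash
python3 -c "
from bench import ticket
print(ticket.job_done())"
```

```text
the job is handed in; nothing more can be done
None
```

The job is handed in at about 22 s of the 72 s allowed. The eyepiece is upright in the middle pocket, the lid is shut, and the snap hook lies flat on it with its gate closed around the left staple leg. I confirmed this from camera and force readings only; the hand-in gave no verdict.

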